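# Put the dry serving boards back in their graded rack

## Task

Put all four wooden boards away in the white board rack, whose slots get narrower from one end to the other: each board stands upright on its long edge in the slot made for its thickness, down on the slot's floor and about centred along the slot. Three boards are drying in the steel drainer; the second thickest has been put back wrongly in the widest slot and has to come out of it. Leave the peeler and the carrot where they lie.

Things in the scene. Friction and masses are not known exactly. Their poses are not given: they have to be found in the camera images.
- board_1_mid (a point): Centre of the thickest of four plain wooden boards, 31 mm thick, 170 mm long, 130 mm tall as it stands on a long edge. It starts in a lane of the drainer (which lane varies). Board axes: x along its length, y through its thickness, z up; faces are flat, so its top edge (65 mm above this point) can be pinched across y from above. Mass 0.45 kg within 30 %, loose.
- board_2_mid (a point): Centre of the second thickest of four plain wooden boards, 24 mm thick, 170 mm long, 130 mm tall as it stands on a long edge. It starts in the rack, in slot_1, one slot too wide for it. Board axes: x along its length, y through its thickness, z up; faces are flat, so its top edge (65 mm above this point) can be pinched across y from above. Mass 0.35 kg within 30 %, loose.
- board_3_mid (a point): Centre of the second thinnest of four plain wooden boards, 17 mm thick, 170 mm long, 130 mm tall as it stands on a long edge. It starts in a lane of the drainer (which lane varies). Board axes: x along its length, y through its thickness, z up; faces are flat, so its top edge (65 mm above this point) can be pinched across y from above. Mass 0.25 kg within 30 %, loose.
- board_4_mid (a point): Centre of the thinnest of four plain wooden boards, 10 mm thick, 170 mm long, 130 mm tall as it stands on a long edge. It starts in a lane of the drainer (which lane varies). Board axes: x along its length, y through its thickness, z up; faces are flat, so its top edge (65 mm above this point) can be pinched across y from above. Mass 0.15 kg within 30 %, loose.
- slot_1 (a point): Middle of the floor of the rack's widest slot, 16 mm above the table. Axes: x along the slot, y across, z up. Its straight throat is 35 mm wide from the floor to 40 mm above it; then the walls flare to 57 mm at the mouth, 70 mm above the floor.
- slot_2 (a point): Middle of the floor of the rack's second widest slot, 16 mm above the table. Axes: x along the slot, y across, z up. Its straight throat is 28 mm wide from the floor to 40 mm above it; then the walls flare to 50 mm at the mouth, 70 mm above the floor. Distance to slot_1 along -y: 70 mm.
- slot_3 (a point): Middle of the floor of the rack's second narrowest slot, 16 mm above the table. Axes: x along the slot, y across, z up. Its straight throat is 21 mm wide from the floor to 40 mm above it; then the walls flare to 43 mm at the mouth, 70 mm above the floor. Distance to slot_1 along -y: 133 mm.
- slot_4 (a point): Middle of the floor of the rack's narrowest slot, 16 mm above the table. Axes: x along the slot, y across, z up. Its straight throat is 14 mm wide from the floor to 40 mm above it; then the walls flare to 36 mm at the mouth, 70 mm above the floor. Distance to slot_1 along -y: 189 mm.
- rack: Fixed white plastic board rack, 156 mm (x) by 252 mm (y), 86 mm high, origin at the centre of its underside on the table. Four slots along x, open at both ends, side by side along y, the widest at +y. Their walls are two rows of teeth, each row 24 mm along x, centred at x = -55 and +55 mm. Filed boards have 42 mm of air between their faces.
- drainer: Fixed steel draining stand, 200 mm (x) by 224 mm (y), origin at the centre of its underside on the table; x along its three lanes, which lie at y = -76, 0 and +76 mm. Each lane is 37 mm wide between two wire hoops 77 mm high; a board in it stands upright, its lower edge 9 mm above the table.
- peeler: Bystander: vegetable peeler, 170x25x18 mm, dark green, lying between the rack and the drainer; origin at the centre of its underside. To be left where it is.
- carrot: Bystander: carrot, 181 mm long, lying at the back, behind the rack and drainer; origin at the centre of its underside. To be left where it is.

How it is judged:
At the end, for the whole second after the job is handed in: All four boards released and at rest, each upright (0.15 rad) in the slot of its own rank, thickest in the widest: lengthwise along it (0.15 rad), centre 65 mm above the slot's floor within 8 mm, and within 12 mm across and 40 mm along of the slot's middle (x of board_1_mid in the frame of slot_1 between -0.04 and 0.04 m and y of board_1_mid in the frame of slot_1 between -0.012 and 0.012 m and z of board_1_mid in the frame of slot_1 between 0.057 and 0.073 m and angle between the x axis of board_1_mid and the x axis of slot_1, either way round below 0.15 rad and angle between the z axis of board_1_mid and the z axis of slot_1, either way round below 0.15 rad and linear speed of each of board_1, board_2, board_3, board_4 below 0.02 m/s and x of board_2_mid in the frame of slot_2 between -0.04 and 0.04 m and y of board_2_mid in the frame of slot_2 between -0.012 and 0.012 m and z of board_2_mid in the frame of slot_2 between 0.057 and 0.073 m and angle between the x axis of board_2_mid and the x axis of slot_2, either way round below 0.15 rad and angle between the z axis of board_2_mid and the z axis of slot_2, either way round below 0.15 rad and x of board_3_mid in the frame of slot_3 between -0.04 and 0.04 m and y of board_3_mid in the frame of slot_3 between -0.012 and 0.012 m and z of board_3_mid in the frame of slot_3 between 0.057 and 0.073 m and angle between the x axis of board_3_mid and the x axis of slot_3, either way round below 0.15 rad and angle between the z axis of board_3_mid and the z axis of slot_3, either way round below 0.15 rad and x of board_4_mid in the frame of slot_4 between -0.04 and 0.04 m and y of board_4_mid in the frame of slot_4 between -0.012 and 0.012 m and z of board_4_mid in the frame of slot_4 between 0.057 and 0.073 m and angle between the x axis of board_4_mid and the x axis of slot_4, either way round below 0.15 rad and angle between the z axis of board_4_mid and the z axis of slot_4, either way round below 0.15 rad); the robot touches nothing.
It fails at once if the peeler or the carrot was moved more than 3 cm (distance of any of peeler, carrot from where it was at the start of the episode above 0.03 m).
It also fails if it takes over 72 s, if anything falls off the work surface, if the arm or the gripper's body presses on something with over 40 N, if the wrist force passes 120 N, or if a joint passes its speed limit or range.

## Robot

A 7-joint arm with a two-finger parallel gripper is mounted at the origin on a cart in front of the work surface, level with it; the furniture and walls round the work are solid. World frame = base frame: x ahead of the robot, y to its left, z up, the work surface at z = 0. Lengths are in m, angles in rad, forces in N, time in s.
With the tool pointing down it reaches from about 0.4 to 0.85 m from the base axis. Payload 10.4 kg.
Tool frame: the origin (TCP) lies between the finger pads; the fingertips stand ahead of it and the grasp point (between the pads) lies 6 mm ahead of it (finger_overhang is the z of the fingertips in the tool frame, in m); z points along the fingers, y is the direction in which the jaws open and shut (so a half turn about z gives the same grasp; the last joint's range is limited). The gripper opens to 85 mm and grips with 20 to 120 N. Pads are 22 mm wide; open, the fingers measure 114 mm over their backs; the gripper's body (76 mm by 85 mm) begins 54 mm behind the grasp point. The pads swing forward as they close: fully open they stand 13 mm farther back than shut.
Start: joints at [1.315, 0.332, -0.065, 1.46, 0.022, 1.35, -0.088], TCP at [0.144, -0.608, 0.256] pointing down, gripper open.
Joint ranges: [-2.6, 2.6], [-0.5, 2.12], [-1.47, 1.34], [0.16, 2.42], [-1.27, 4.41], [0.06, 2.06], [-2.6, 2.6]. Speed limits (rad/s): [2.22, 2.22, 2.79, 2.79, 3.14, 3.14, 3.14].

## Interface

Orientations are given as a unit quaternion [x, y, z, w].
In Python, from workcell import * gives the robot as it stands.
- The arm moves only by the shell command python3 -m creep 'ROWS' [FORCE]. ROWS is JSON, a list of rows, each a list of 7 numbers: the turn, a rotation vector about the tool's x, y, z in rad, then the shift along the tool's x, y, z in mm, then the closure in counts, from 0 (fully open) to 255 (shut). In form: [[wx, wy, wz, dx, dy, dz, claw], ...]. A call has 1 to 8 rows; each row shifts and turns the commanded pose from where the row before left it, along the tool's axes as they then stand; what a row does not reach is not made up. A row lasts 1/10 s, in which the tool goes at most 50 mm and 8.59 degrees, less where a joint would pass 70% of its speed; a pose out of reach is approached as far as the arm can. A call is refused whole if a number of a shift passes 50 or a number of a turn 0.15, either way. A call with a gripper value outside its range is refused whole. The fingers move at their own pace and stop on an object; FORCE is the grip in N (left out, the last holds). Time passes only in rows, so rows that do not move let the fingers close. It gives the time, the measured TCP pose, the force and the opening at its end, in the units of the state.
- get_obs(): the state, without advancing time (a new reading comes with each control period).
- camera(name): name is "scene" or "top" or "wrist"; returns (picture, depth): 480x640x3 uint8, blue, green, red; 480x640 float32, m along the optical axis (not along the pixel's ray), 0 where there is no reading.
- camera_model(name): a dict with "camera_matrix" (3x3 intrinsics, pixels), "k1" (the pictures are not rectified: a ray, as slopes to the right and down, at radius r is drawn at 1 + k1 r^2 times it, then the intrinsics apply), "R" (3x3) and "t" (3): a world point X has camera coordinates R X + t; the wrist camera has in their place "mount" (4x4, takes a point from camera to tool coordinates, whose origin is the TCP and whose axes are the flange's). Camera axes: x right, y down, z forward; pixel columns grow to the right and rows downward; lengths in m; the calibration is good to about 2 mm. A picture is of the moment at which its call begins: read the wrist's pose just before it. camera_model takes no time and is no camera call.
- hand_in(): hands the job in, once; it reports no verdict.
The state is a dict: "clock": time; "joint_pos": joint angles; "joint_velocities": joint speeds; "tau": joint torques, N m; "position": TCP position; "ee_rot": TCP orientation; "ft_force": force on the tool from outside, world axes, zero at the start; "torque": the same for the moment, N m; "grip_width": opening from 0.0 (shut) to 1.0 (fully open).
Only numpy, scipy, OpenCV 4.12 (cv2) and the standard library are available. Lean on these libraries where they do the work, as an engineer would, in place of code of your own. Each camera call takes 0.05 s, during which the arm holds its last target.

## Working session

There is one attempt and no reset: what is moved stays moved. The work goes in short steps, Python scripts to look and compute and a shell command to move; the robot and the scene stay as the last step left them, time stands still between calls to the robot, and variables do not carry over. Pictures are saved under pics/ and viewed, and the job is handed in when it is done.

```bash
ls; mkdir -p pics; python3 - <<'E'
from workcell import *
import cv2,numpy as np
print(get_obs())
for n in ["scene","top"]:
    p,d=camera(n); cv2.imwrite(f"pics/{n}0.png",p); np.save(f"{n}0.npy",d); print(camera_model(n))
print(camera_model("wrist"))
E
```

```text
pics
{'clock': 0.0, 'joint_pos': array([ 1.31538862,  0.33287436, -0.06468779,  1.46097174,  0.0216233 ,
        1.34990971, -0.08848959]), 'joint_velocities': array([-1.50794072e-04, -1.01679781e-03, -2.84638007e-04,  1.40036416e-03,
        1.47154198e-03, -4.58316441e-05,  1.53683147e-03]), 'tau': array([-6.82681252e-05, -6.25457168e+01,  4.88153100e-02, -3.91597795e+01,
        1.62283774e-02,  1.00103865e-02,  6.99191378e-05]), 'position': array([ 0.14409319, -0.60779756,  0.25549981]), 'ee_rot': array([ 9.93230963e-01,  1.16153846e-01, -1.32863627e-04, -7.21375989e-04]), 'ft_force': array([-1.19896616, -0.178108  , -0.58734563]), 'torque': array([-0.04456189,  0.03640639, -0.03749511]), 'grip_width': 1.0031011307186393}
{'camera_matrix': array([[584.14687689,   0.        , 327.9471666 ],
       [  0.        , 584.14687689, 241.38535185],
       [  0.        ,   0.        ,   1.        ]]), 'k1': -0.12898923973358528, 'R': array([[-0.54865958, -0.8360165 ,  0.00700545],
       [-0.65090833,  0.42188846, -0.63113269],
       [ 0.52468182, -0.3508369 , -0.77564325]]), 't': array([
[... 294 characters left out ...]
     [-0.96976224, -0.04008893, -0.24073654],
       [ 0.24059181,  0.00846846, -0.97058944]]), 't': array([-0.0177208 ,  0.60818326,  0.88932023])}
{'camera_matrix': array([[356.38436954,   0.        , 318.83227732],
       [  0.        , 356.38436954, 244.21379157],
       [  0.        ,   0.        ,   1.        ]]), 'k1': 0.020760672384135443, 'mount': array([[-1.04738956e-04, -9.60112102e-01, -2.79615344e-01,
         7.15437778e-02],
       [ 9.99999867e-01,  4.06355880e-05, -5.14112206e-04,
        -6.66427706e-04],
       [ 5.04967685e-04, -2.79615361e-01,  9.60111970e-01,
        -1.17112974e-01],
       [ 0.00000000e+00,  0.00000000e+00,  0.00000000e+00,
         1.00000000e+00]])}
```

View pics/scene0.png

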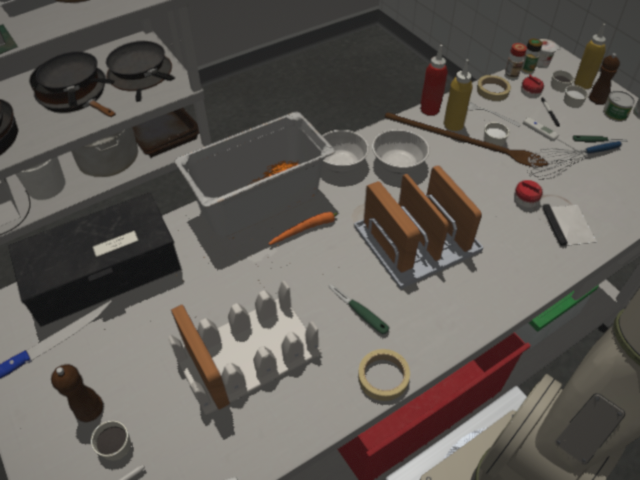

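View pics/top0.png

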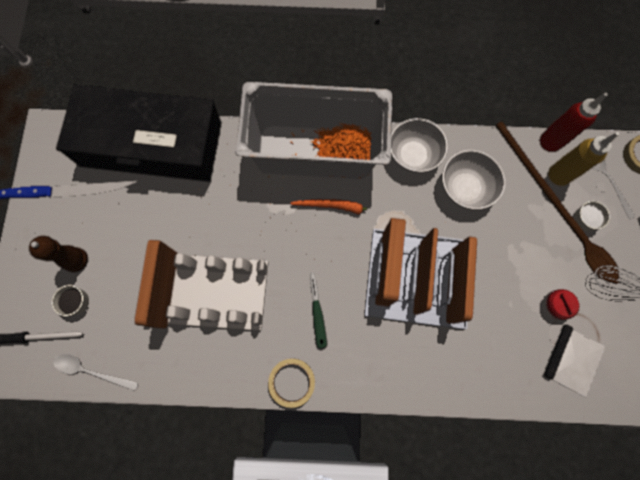

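```bash
cat > h.py <<'E'
from workcell import *
import cv2,numpy as np
from scipy.spatial.transform import Rotation as Ro
def cloud(n,d,m=None,pose=None):
    m=m or camera_model(n); K=m["camera_matrix"]
    v,u=np.mgrid[0:480,0:640]; 
    uv=np.stack([u,v],-1).reshape(-1,1,2).astype(np.float64)
    xy=cv2.undistortPoints(uv,K,np.array([m["k1"],0,0,0,0.])).reshape(480,640,2)
    P=np.dstack([xy[...,0]*d,xy[...,1]*d,d])
    if n=="wrist":
        M=m["mount"]; P=P@M[:3,:3].T+M[:3,3]
        p,q=pose; P=P@Ro.from_quat(q).as_matrix().T+p
    else: P=(P-m["t"])@m["R"]
    P[d<=0]=np.nan
    return P
E
python3 - <<'E'
from h import *
for n in ["top","scene"]:
    d=np.load(n+"0.npy"); P=cloud(n,d); p=cv2.imread(f"pics/{n}0.png").astype(int)
    z=P[...,2]
    print(n,"table z",np.nanmedian(z[(abs(z)<.03)]))
    m=(z>.125)&(z<.16)&(P[...,0]<.72)&(P[...,0]>.35)&(p[...,2]>p[...,0]+25)
    k,lab,st,_=cv2.connectedComponentsWithStats(m.astype(np.uint8))
    for i in range(1,k):
        if st[i,4]<60: continue
        Q=P[lab==i]; zz=np.median(Q[Q[:,2]>np.percentile(Q[:,2],60)][:,2])
        Q=Q[abs(Q[:,2]-zz)<.006]
        if n=="top":print(st[i])
        r=cv2.minAreaRect(Q[:,:2].astype(np.float32)*1000); print(n,len(Q),"z",zz,r)
E
```

```text
top table z -0.00010680018802561791
[ 383  218   23   83 1331]
top 1254 z 0.13964982063248155 ((561.040283203125, -152.11248779296875), (31.126972198486328, 165.5816192626953), 84.646728515625)
[425 228  13  82 499]
top 429 z 0.13931450329079675 ((544.7850952148438, -226.89382934570312), (10.7933988571167, 165.0323028564453), 83.76280975341797)
[ 30 237  23  19 268]
top 204 z 0.1472039376770955 ((555.2630615234375, 550.3739013671875), (33.263954162597656, 36.382633209228516), 85.79267120361328)
[462 237  15  84 800]
top 733 z 0.13962358999276797 ((529.3380737304688, -300.8921203613281), (18.45547103881836, 165.662841796875), 84.18460845947266)
[ 134  240   30   86 1355]
top 1102 z 0.14599444494483918 ((493.70770263671875, 331.08575439453125), (27.698810577392578, 165.25010681152344), 87.45258331298828)
scene table z -0.00036570630810856523
scene 480 z 0.13926178849784723 ((525.5503540039062, -299.0705261230469), (21.44422721862793, 164.9919891357422), 82.77872467041016)
scene 330 z 0.13872462055731738 ((542.729248046875, -223.6220703125), (14.07570743560791, 166.6028594970703), 83.46912384033203)
scene 905 z 0.13919382779985048 ((556.70556640625, -149.29788208007812), (34.14476776123047, 169.16949462890625), 84.93452453613281)
scene 1150 z 0.14627776710888296 ((491.8428955078125, 333.22686767578125), (24.830245971679688, 166.56744384765625), 88.24362182617188)
scene 242 z 0.1471159219055066 ((549.083984375, 554.7159423828125), (31.939918518066406, 37.218441009521484), 18.607620239257812)
```

```bash
python3 - <<'E'
from h import *
for n in ["top","scene"]:
    d=np.load(n+"0.npy"); P=cloud(n,d); p=cv2.imread(f"pics/{n}0.png").astype(int)
    z=P[...,2]
    sat=p.max(-1)-p.min(-1)
    box=(P[...,0]<.65)&(P[...,0]>.35)&(P[...,1]>.05)&(P[...,1]<.40)
    m=(z>.079)&(z<.092)&box&(sat<25)
    k,lab,st,_=cv2.connectedComponentsWithStats(m.astype(np.uint8))
    for i in range(1,k):
        if st[i,4]<8: continue
        Q=P[lab==i]
        print(n,st[i,4],"mid",(Q.min(0)+Q.max(0))/2*1000,"ext",(Q.max(0)-Q.min(0))*1000)
    m=(z>.008)&(z<.022)&box&(sat<25)
    Q=P[m]; r=cv2.minAreaRect(Q[:,:2].astype(np.float32)*1000); print("base",np.median(Q[:,2]),r,cv2.boxPoints(r).tolist())
E
```

```text
top 98 mid [551.17463471 291.04622606  83.8813704 ] ext [23.15999203 20.51160072  9.6499366 ]
top 97 mid [549.6127469  225.58213926  85.05836285] ext [23.90704384 20.07427772 11.78431979]
top 95 mid [547.42724354 166.7616053   84.65112205] ext [23.39575711 18.98394567 11.0613661 ]
top 48 mid [546.95208884 118.76427115  83.62484998] ext [23.57908635  9.91887675  9.13430845]
top 105 mid [441.83040463 293.91002091  83.78358197] ext [22.80079329 19.57097497  9.11590036]
top 108 mid [440.25676398 228.39587754  84.07387433] ext [22.86212794 20.53276066  9.88584416]
top 107 mid [438.48753561 169.23300714  83.73668912] ext [22.82920514 19.56668381  8.42490713]
top 53 mid [436.39756015 122.10456359  83.92896045] ext [22.44689206  9.49268577  8.44312319]
base 0.015231240211977581 ((492.3329162597656, 217.9112548828125), (205.4459991455078, 161.08529663085938), 88.47391510009766) [[409.0831298828125, 117.36971282958984], [570.1112670898438, 113.07967376708984], [575.5827026367188, 318.4527893066406], [414.5545654296875, 322.7428283691406]]
scene 52 mid [543.89664969 121.1431382   83.89746527] e
[... 498 characters left out ...]
2 20.54814302  9.35709313]
scene 46 mid [551.7673192  363.26531741  83.73943775] ext [24.79985497  7.69797592  9.14253634]
scene 125 mid [439.01539713 230.77327838  84.61322191] ext [25.82259604 20.09631607 10.6996096 ]
scene 117 mid [440.52247213 297.95428133  84.57966575] ext [25.29484144 18.35574251 10.66383546]
scene 62 mid [442.45977425 366.35344605  83.16450748] ext [26.10594795  9.47697376  8.07558145]
base 0.015314330393690598 ((490.84698486328125, 242.98580932617188), (252.88116455078125, 161.70840454101562), 88.21842956542969) [[406.1009216308594, 119.12004852294922], [567.7311401367188, 114.09264373779297], [575.593017578125, 366.8515625], [413.96282958984375, 371.87896728515625]]
```

```bash
python3 - <<'E'
import workcell
print([x for x in dir(workcell) if not x.startswith('_')])
print(getattr(workcell,'finger_overhang',None))
from h import *
for n in ["top","scene"]:
    d=np.load(n+"0.npy"); P=cloud(n,d); p=cv2.imread(f"pics/{n}0.png").astype(int); z=P[...,2]
    m=(z>.13)&(z<.155)&(P[...,0]<.72)&(P[...,0]>.35)&(p[...,2]>p[...,0]+25)&(P[...,1]<.4)
    k,lab,st,_=cv2.connectedComponentsWithStats(m.astype(np.uint8))
    for i in range(1,k):
        if st[i,4]<60: continue
        Q=P[lab==i]; vx,vy,x0,y0=cv2.fitLine(Q[:,:2].astype(np.float32),cv2.DIST_HUBER,0,.001,.001).ravel()
        print(n,x0,y0,np.degrees(np.arctan(vy/vx)))
E
```

```text
['MotionError', 'camera', 'camera_model', 'finger_overhang', 'get_obs', 'hand_in']
0.025
top 0.55864215 -0.15148517 -5.465532
top 0.5420411 -0.22571325 -6.127106
top 0.5262211 -0.29988545 -5.8992214
top 0.49097607 0.32895923 -2.4279566
scene 0.52113736 -0.2972045 -6.137221
scene 0.538103 -0.22236599 -5.5333114
scene 0.552596 -0.14721704 -5.184507
scene 0.4838287 0.3339748 -1.8551471
```

```bash
cat >> h.py <<'E'
def to(x,y,z,yawdeg):
    o=get_obs(); R=Ro.from_quat(o["ee_rot"]); 
    T=np.array([[np.cos(np.radians(yawdeg)),np.sin(np.radians(yawdeg)),0],[np.sin(np.radians(yawdeg)),-np.cos(np.radians(yawdeg)),0],[0,0,-1]]).T
    T=Ro.from_matrix(T)
    print("t",round(o["clock"],2),"pos",o["position"].round(4),"grip",round(o["grip_width"],3),"F",o["ft_force"].round(1),
     "rotvec",(R.inv()*T).as_rotvec().round(4),"shift now-axes mm",(R.inv().apply(np.array([x,y,z])-o["position"])*1000).round(1),"in target axes",(T.inv().apply(np.array([x,y,z])-o["position"])*1000).round(1))
E
python3 -m creep '[[0,0,0.111,0,0,0,0],[0,0,0.111,20,-20,0,0],[0,0,0.111,29,-29,0,0],[0,0,0,30,-29,0,0],[0,0,0,30,-29,0,0],[0,0,0,30,-29,0,0],[0,0,0,30,-29,0,0],[0,0,0,30,-29,0,0]]' 80
python3 -c "
from h import *
to(.527,-.2995,.2,-5.8)"
```

```text
clock: 0.9
position: [0.355, -0.4259, 0.2561]
ee_rot: [0.999, -0.05, -0.0, -0.0]
ft_force: [0.3, -1.2, 0.1]
grip_width: 0.997
t 0.9 pos [ 0.355  -0.4259  0.2561] grip 0.997 F [ 0.3 -1.2  0.1] rotvec [-0.0001  0.0003  0.001 ] shift now-axes mm [ 158.5 -143.    56.1] in target axes [ 158.3 -143.2   56.1]
```

```bash

python3 -m creep '[[0,0,0,30,-28,0,0],[0,0,0,30,-28,0,0],[0,0,0,30,-28,0,0],[0,0,0,25,-22,0,0],[0,0,0,15,-12,0,0],[0,0,0,0,0,0,0]]'
python3 - <<'E'
from h import *
to(.527,-.2995,.2,-5.8)
o=get_obs(); p,d=camera("wrist"); cv2.imwrite("pics/w1.png",p)
P=cloud("wrist",d,pose=(o["position"],o["ee_rot"])); z=P[...,2]
m=(z>.13)&(z<.155)&(p[...,2].astype(int)>p[...,0].astype(int)+25)
k,lab,st,_=cv2.connectedComponentsWithStats(m.astype(np.uint8))
for i in range(1,k):
    if st[i,4]<60: continue
    Q=P[lab==i]; r=cv2.minAreaRect(Q[:,:2].astype(np.float32)*1000); print(st[i],r,np.median(Q[:,2]))
E
```

```text
clock: 1.5
position: [0.4975, -0.3199, 0.2557]
ee_rot: [0.999, -0.048, 0.0, -0.001]
ft_force: [-0.8, -0.1, -0.7]
grip_width: 1.0
t 1.5 pos [ 0.4975 -0.3199  0.2557] grip 1.0 F [-0.8 -0.1 -0.7] rotvec [-0.0017 -0.      0.006 ] shift now-axes mm [ 27.5 -23.   55.8] in target axes [ 27.3 -23.3  55.7]
[    0    32   103   261 14526] ((561.9854125976562, -150.44625854492188), (33.05866622924805, 167.6050262451172), 84.55352783203125) 0.1383324934371266
[ 149   52   43  253 4731] ((545.6624755859375, -225.1765899658203), (10.907654762268066, 166.7447052001953), 83.93611907958984) 0.13800845072527806
[ 270   69   30  247 6283] ((529.5067749023438, -299.11956787109375), (16.950376510620117, 166.65846252441406), 84.06743621826172) 0.13833853783575628
```

View pics/w1.png

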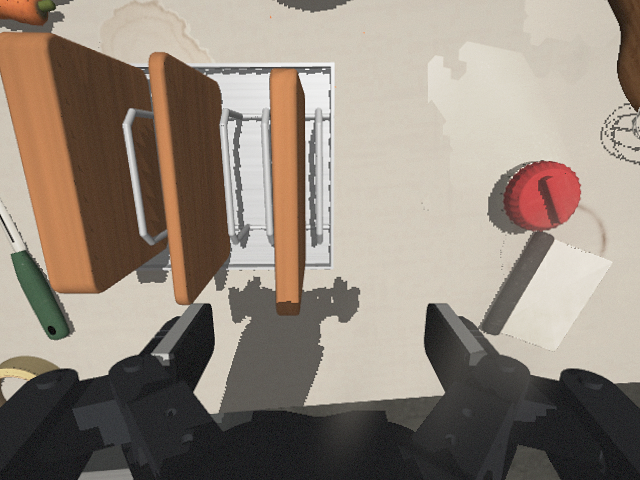

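```bash

python3 -m creep '[[0,0,0.004,20,-16,5,0],[0,0,0,9,-7.5,30,0],[0,0,0,0,0,35,0],[0,0,0,0,0,30,0],[0,0,0,0,0,22,0],[0,0,0,0,0,10,0],[0,0,0,0,0,5,0],[0,0,0,0,0,0,0]]'
python3 - <<'E'
from h import *
to(.5293,-.299,.117,-5.8)
E
```

```text
clock: 2.35
position: [0.5262, -0.3031, 0.1196]
ee_rot: [0.999, -0.052, 0.0, 0.0]
ft_force: [0.3, 0.1, -0.4]
grip_width: 1.001
t 2.35 pos [ 0.5262 -0.3031  0.1196] grip 1.001 F [ 0.3  0.1 -0.4] rotvec [ 0.0003 -0.0001 -0.0037] shift now-axes mm [ 2.6 -4.4  2.6] in target axes [ 2.7 -4.3  2.6]
```

```bash

python3 -m creep '[[0,0,-0.004,2.5,-4,2.5,0],[0,0,0,0,0,0,100],[0,0,0,0,0,0,200],[0,0,0,0,0,0,255],[0,0,0,0,0,0,255],[0,0,0,0,0,0,255],[0,0,0,0,0,0,255]]' 80
python3 - <<'E'
from h import *
to(.5293,-.299,.117,-5.8)
E
```

```text
clock: 3.05
position: [0.5294, -0.2991, 0.1171]
ee_rot: [0.999, -0.05, 0.0, 0.0]
ft_force: [0.4, -1.3, 1.7]
grip_width: 0.191
t 3.05 pos [ 0.5294 -0.2991  0.1171] grip 0.191 F [ 0.4 -1.3  1.7] rotvec [ 0.0005 -0.0004  0.0008] shift now-axes mm [-0.1 -0.   0.1] in target axes [-0.1 -0.   0.1]
```

```bash

python3 -m creep '[[0,0,0,0,0,-10,255],[0,0,0,0,0,-25,255],[0,0,0,0,0,-35,255],[0,0,0,0,0,-35,255],[0,0,0,0,0,-30,255],[0,0,0,0,-8,-20,255],[0,0,0,-3,-22,-8,255],[0,0,0,-6,-35,0,255]]'
python3 -m creep '[[0,0,-0.01,-8,-42,0,255],[0,0,-0.01,-8,-45,0,255],[0,0,-0.01,-8,-45,0,255],[0,0,-0.01,-8,-45,0,255],[0,0,-0.01,-8,-45,0,255],[0,0,-0.01,-8,-45,0,255],[0,0,-0.01,-8,-42,0,255],[0,0,0,-6,-35,0,255]]'
python3 - <<'E'
from h import *
to(.493,.1985,.28,-1.75)
E
```

```text
clock: 3.85
position: [0.5269, -0.2343, 0.2816]
ee_rot: [0.999, -0.052, 0.001, 0.001]
ft_force: [1.0, 1.3, -1.2]
grip_width: 0.189
clock: 4.65
position: [0.4867, 0.1168, 0.2805]
ee_rot: [1.0, -0.014, 0.0, 0.0]
ft_force: [0.7, -0.5, -2.6]
grip_width: 0.188
t 4.65 pos [0.4867 0.1168 0.2805] grip 0.188 F [ 0.7 -0.5 -2.6] rotvec [ 0.0001 -0.0005  0.0025] shift now-axes mm [  4.  -81.9   0.5] in target axes [  3.8 -81.9   0.5]
```

```bash

python3 -m creep '[[0,0,0.0025,4,-32,0,255],[0,0,0,0,-25,0,255],[0,0,0,0,-12,0,255],[0,0,0,0,-5,0,255],[0,0,0,0,0,0,255],[0,0,0,0,0,0,255]]'
python3 - <<'E'
from h import *
to(.493,.1985,.28,-1.75)
o=get_obs(); p,d=camera("wrist"); cv2.imwrite("pics/w2.png",p); P=cloud("wrist",d,pose=(o["position"],o["ee_rot"])); z=P[...,2].copy()
sat=p.max(-1).astype(int)-p.min(-1)
box=(P[...,0]<.65)&(P[...,0]>.35)&(P[...,1]>.05)&(P[...,1]<.40)
m=(z>.08)&(z<.092)&box&(sat<40)
k,lab,st,_=cv2.connectedComponentsWithStats(m.astype(np.uint8))
for i in range(1,k):
    if st[i,4]<40: continue
    Q=P[lab==i]
    print(st[i],"mid",((Q.min(0)+Q.max(0))/2*1000).round(1),"ext",((Q.max(0)-Q.min(0))*1000).round(1))
p,d=camera("top"); cv2.imwrite("pics/t2.png",p); P=cloud("top",d);z=P[...,2]
m=(z>.2)&(z<.33)&(p[...,2].astype(int)>p[...,0].astype(int)+25)&(P[...,1]<.4)
k,lab,st,_=cv2.connectedComponentsWithStats(m.astype(np.uint8))
for i in range(1,k):
    if st[i,4]<40: continue
    Q=P[lab==i]; print(st[i],"mid",((Q.min(0)+Q.max(0))/2*1000).round(1),"ext",((Q.max(0)-Q.min(0))*1000).round(1))
E
```

```text
clock: 5.25
position: [0.4944, 0.1865, 0.2798]
ee_rot: [1.0, -0.017, -0.0, 0.0]
ft_force: [-0.6, 0.1, -1.7]
grip_width: 0.19
t 5.25 pos [0.4944 0.1865 0.2798] grip 0.19 F [-0.6  0.1 -1.7] rotvec [ 0.0008  0.     -0.0039] shift now-axes mm [ -1.8 -11.9  -0.2] in target axes [ -1.8 -11.9  -0.2]
[180 147  25  29 572] mid [552.  294.4  83.8] ext [23.8 18.9  7.6]
[387 146  13  30 330] mid [546.6 121.7  84.3] ext [24.6 10.2  8.4]
[257 148  24  28 583] mid [549.5 229.1  84. ] ext [23.1 19.3  8. ]
[157 164   9  34  65] mid [536.7 321.   87.5] ext [28.4  1.9  9. ]
[193 268  22  25 450] mid [442.5 298.3  83.7] ext [24.  19.   7.1]
[263 268  21  25 454] mid [440.4 232.5  83.7] ext [23.6 19.3  7.4]
[380 268  12  25 230] mid [436.8 126.1  83.6] ext [24.1  9.8  7. ]
[203 221  24  39 523] mid [553.3 181.5 252.1] ext [ 50.9  18.2 104. ]
```

View pics/w2.png

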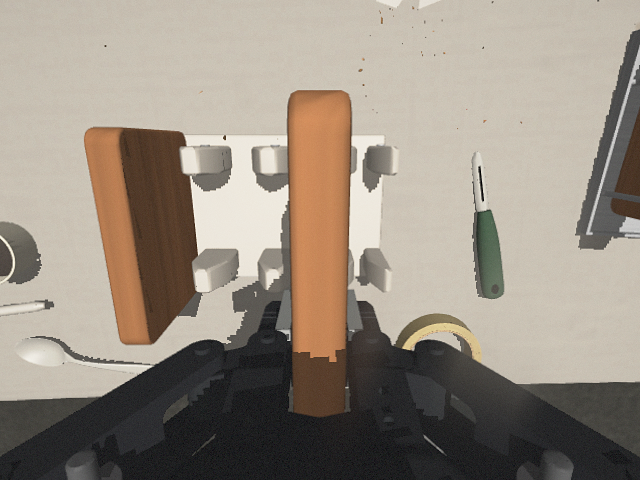

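View pics/t2.png

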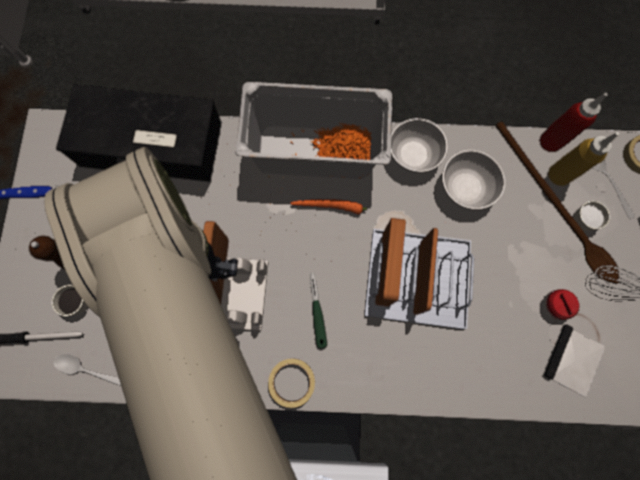

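```bash

python3 -m creep '[[0,0,0,0,-9,15,255],[0,0,0,0,-4,25,255],[0,0,0,0,0,25,255],[0,0,0,0,0,12,255],[0,0,0,0,0,3,255],[0,0,0,0,0,0,255]]'
python3 - <<'E'
from h import *
to(.494,.2,.124,-1.9)
E
```

```text
clock: 5.95
position: [0.4946, 0.201, 0.1998]
ee_rot: [1.0, -0.016, -0.0, -0.0]
ft_force: [-0.5, -0.3, -1.0]
grip_width: 0.187
t 5.95 pos [0.4946 0.201  0.1998] grip 0.187 F [-0.5 -0.3 -1. ] rotvec [-0.      0.0002  0.0004] shift now-axes mm [-0.6  1.  75.8] in target axes [-0.6  1.  75.8]
```

```bash

python3 -m creep '[[0,0,0,0,0,10,255],[0,0,0,0,0,10,255],[0,0,0,0,0,10,255],[0,0,0,0,0,5,255],[0,0,0,0,0,0,255]]'
python3 - <<'E'
from h import *
to(.494,.2,.124,-1.9)
o=get_obs(); p,d=camera("wrist"); cv2.imwrite("pics/w3.png",p)
E
```

```text
clock: 6.45
position: [0.4941, 0.2008, 0.1638]
ee_rot: [1.0, -0.016, -0.001, 0.0]
ft_force: [-1.0, 0.2, -2.0]
grip_width: 0.185
t 6.45 pos [0.4941 0.2008 0.1638] grip 0.185 F [-1.   0.2 -2. ] rotvec [0.0005 0.0014 0.0005] shift now-axes mm [-0.   0.7 39.8] in target axes [-0.1  0.8 39.8]
```

View pics/w3.png

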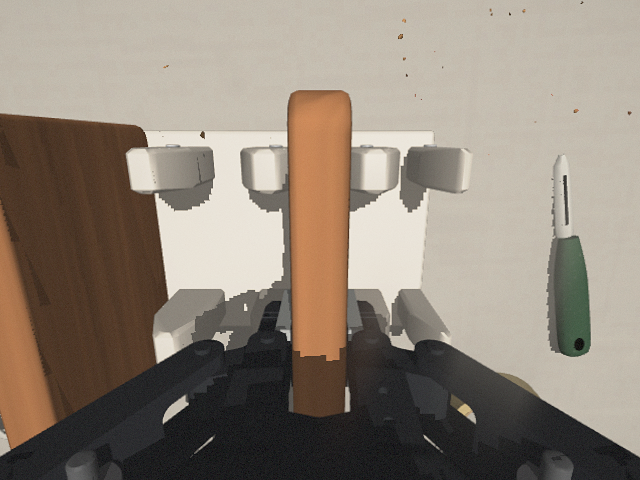

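```bash

python3 -m creep '[[0,0,0,0,0,10,255],[0,0,0,0,0,10,255],[0,0,0,0,0,8,255],[0,0,0,0,0,7,255],[0,0,0,0,0,4,255],[0,0,0,0,0,0,255]]'
python3 - <<'E'
from h import *
to(.494,.2,.124,-1.9)
E
```

```text
clock: 7.1
position: [0.4943, 0.2008, 0.1251]
ee_rot: [1.0, -0.016, -0.0, 0.0]
ft_force: [-0.2, 0.5, -2.2]
grip_width: 0.19
t 7.1 pos [0.4943 0.2008 0.1251] grip 0.19 F [-0.2  0.5 -2.2] rotvec [0.0003 0.001  0.0005] shift now-axes mm [-0.2  0.8  1.1] in target axes [-0.2  0.8  1.1]
```

```bash

python3 -m creep '[[0,0,0,0,0,1.5,255],[0,0,0,0,0,0,170],[0,0,0,0,0,0,150],[0,0,0,0,0,0,150],[0,0,0,0,0,0,150]]'
python3 - <<'E'
from h import *
to(.494,.2,.124,-1.9)
E
```

```text
clock: 7.6
position: [0.4947, 0.201, 0.1245]
ee_rot: [1.0, -0.016, 0.0, -0.0]
ft_force: [0.3, 0.6, -0.2]
grip_width: 0.412
t 7.6 pos [0.4947 0.201  0.1245] grip 0.412 F [ 0.3  0.6 -0.2] rotvec [-0.     -0.0005  0.0005] shift now-axes mm [-0.7  1.   0.5] in target axes [-0.7  1.   0.5]
```

```bash

python3 -m creep '[[0,0,0,0,0,-15,150],[0,0,0,0,0,-30,130],[0,0,0,0,0,-35,110],[0,0,0,3,20,-10,105],[0,0,0.01,7,40,0,105],[0,0,0.01,7,46,0,105],[0,0,0.01,7,46,0,105],[0,0,0.01,7,46,0,105]]'
python3 -m creep '[[0,0,0.01,7,46,0,105],[0,0,0.01,7,46,0,105],[0,0,0.01,7,46,0,105],[0,0,0,6,42,0,105],[0,0,0,6,30,0,105],[0,0,0,0,10,0,105],[0,0,0,0,0,0,105]]'
python3 - <<'E'
from h import *
to(.5455,-.2252,.117,-5.9)
o=get_obs(); p,d=camera("wrist"); cv2.imwrite("pics/w4.png",p); P=cloud("wrist",d,pose=(o["position"],o["ee_rot"])); z=P[...,2]
m=(z>.13)&(z<.155)&(p[...,2].astype(int)>p[...,0].astype(int)+25)
k,lab,st,_=cv2.connectedComponentsWithStats(m.astype(np.uint8))
for i in range(1,k):
    if st[i,4]<60: continue
    Q=P[lab==i]; r=cv2.minAreaRect(Q[:,:2].astype(np.float32)*1000); print(st[i],r,np.median(Q[:,2]))
p,d=camera("scene"); cv2.imwrite("pics/s4.png",p)
E
```

```text
clock: 8.4
position: [0.5164, 0.0001, 0.2158]
ee_rot: [0.999, -0.036, 0.001, 0.0]
ft_force: [0.5, -0.6, 0.3]
grip_width: 0.589
clock: 9.1
position: [0.5291, -0.2216, 0.215]
ee_rot: [0.999, -0.053, 0.0, 0.0]
ft_force: [-0.5, 1.0, -0.2]
grip_width: 0.59
t 9.1 pos [ 0.5291 -0.2216  0.215 ] grip 0.59 F [-0.5  1.  -0.2] rotvec [ 0.0001 -0.0005 -0.0021] shift now-axes mm [16.6  1.9 98. ] in target axes [16.7  1.9 98. ]
[  140    62    86   291 16101] ((562.662841796875, -150.09690856933594), (31.636686325073242, 166.88331604003906), 84.3702621459961) 0.13837858323053326
[ 314   82   19  283 4843] ((545.4164428710938, -224.47401428222656), (9.621541976928711, 167.42820739746094), 83.7774658203125) 0.13819766221358243
```

View pics/s4.png

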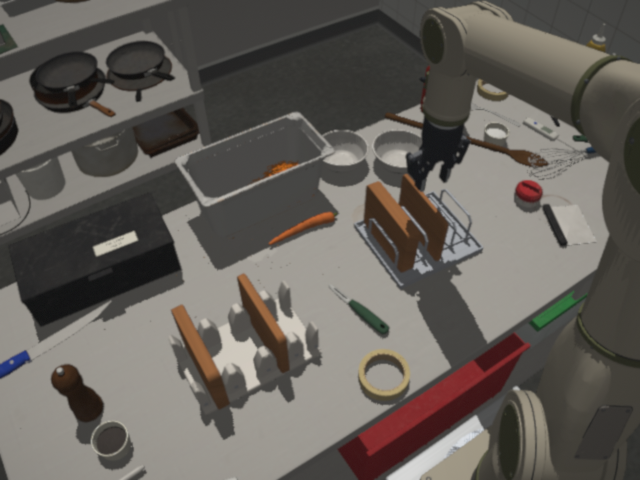

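View pics/w4.png

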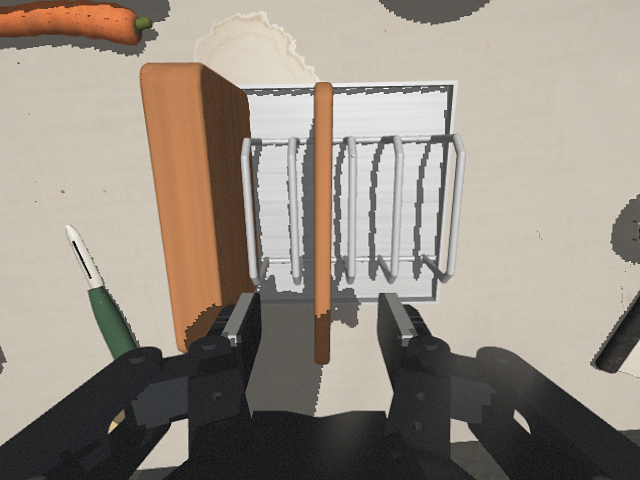

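```bash

python3 -m creep '[[0,0,0,10,1,10,105],[0,0,0,6,0,28,105],[0,0,0,0,0,30,105],[0,0,0,0,0,20,105],[0,0,0,0,0,8,105],[0,0,0,0,0,2,105],[0,0,0,0,0,0,105]]'
python3 - <<'E'
from h import *
to(.5452,-.2245,.117,-6)
E
```

```text
clock: 9.9
position: [0.5458, -0.2225, 0.1169]
ee_rot: [0.999, -0.051, 0.0, 0.0]
ft_force: [-0.3, -0.5, 1.0]
grip_width: 0.587
t 9.9 pos [ 0.5458 -0.2225  0.1169] grip 0.587 F [-0.3 -0.5  1. ] rotvec [ 0.0001 -0.0009  0.0028] shift now-axes mm [-0.4  2.  -0.1] in target axes [-0.4  2.  -0.1]
```

```bash

python3 -m creep '[[0,0,0.003,0,2,0,160],[0,0,0,0,0,0,220],[0,0,0,0,0,0,255],[0,0,0,0,0,0,255],[0,0,0,0,0,0,255]]'
python3 -m creep '[[0,0,0,0,0,-10,255],[0,0,0,0,0,-25,255],[0,0,0,0,0,-35,255],[0,0,0,0,0,-35,255],[0,0,0,0,0,-30,255],[0,0,0,0,-8,-20,255],[0,0,0,-3,-22,-8,255],[0,0,0,-6,-35,0,255]]'
python3 - <<'E'
from h import *
to(.492,.1445,.28,-1.9)
E
```

```text
clock: 10.4
position: [0.5454, -0.2252, 0.1172]
ee_rot: [0.999, -0.053, 0.001, 0.0]
ft_force: [-0.5, -0.9, 6.0]
grip_width: 0.111
clock: 11.2
position: [0.543, -0.1606, 0.2811]
ee_rot: [0.999, -0.055, 0.001, 0.001]
ft_force: [0.2, 0.7, -1.6]
grip_width: 0.106
t 11.2 pos [ 0.543  -0.1606  0.2811] grip 0.106 F [ 0.2  0.7 -1.6] rotvec [ 0.0011 -0.0021 -0.0761] shift now-axes mm [ -84.  -297.8    0.6] in target axes [ -61.1 -303.3    1.1]
```

```bash

python3 -m creep '[[0,0,-0.011,-10,-42,0,255],[0,0,-0.011,-10,-44,0,255],[0,0,-0.011,-11,-44,0,255],[0,0,-0.011,-11,-44,0,255],[0,0,-0.011,-11,-44,0,255],[0,0,-0.011,-10,-40,0,255],[0,0,-0.01,-9,-28,0,255],[0,0,0,0,-10,10,255]]'
python3 - <<'E'
from h import *
to(.492,.1447,.2,-1.9)
E
```

```text
clock: 12.0
position: [0.4916, 0.1451, 0.2708]
ee_rot: [1.0, -0.012, 0.001, -0.0]
ft_force: [-0.2, 0.1, -1.5]
grip_width: 0.105
t 12.0 pos [0.4916 0.1451 0.2708] grip 0.105 F [-0.2  0.1 -1.5] rotvec [-0.0009 -0.0023  0.009 ] shift now-axes mm [ 0.2  0.5 70.8] in target axes [ 0.4  0.4 70.8]
```

```bash

python3 -m creep '[[0,0,0.005,0,0,20,255],[0,0,0,0,0,30,255],[0,0,0,0,0,20,255],[0,0,0,0,0,12,255],[0,0,0,0,0,12,255],[0,0,0,0,0,8,255],[0,0,0,0,0,3,255],[0,0,0,0,0,0,255]]'
python3 - <<'E'
from h import *
to(.492,.1447,.124,-1.9)
o=get_obs(); p,d=camera("wrist"); cv2.imwrite("pics/w5.png",p)
E
```

```text
clock: 12.8
position: [0.4929, 0.1416, 0.1646]
ee_rot: [1.0, -0.017, 0.0, -0.0]
ft_force: [-0.6, 1.9, -1.7]
grip_width: 0.105
t 12.8 pos [0.4929 0.1416 0.1646] grip 0.105 F [-0.6  1.9 -1.7] rotvec [-0.0006 -0.0006 -0.0011] shift now-axes mm [-1.  -3.1 40.6] in target axes [-1.  -3.1 40.6]
```

View pics/w5.png

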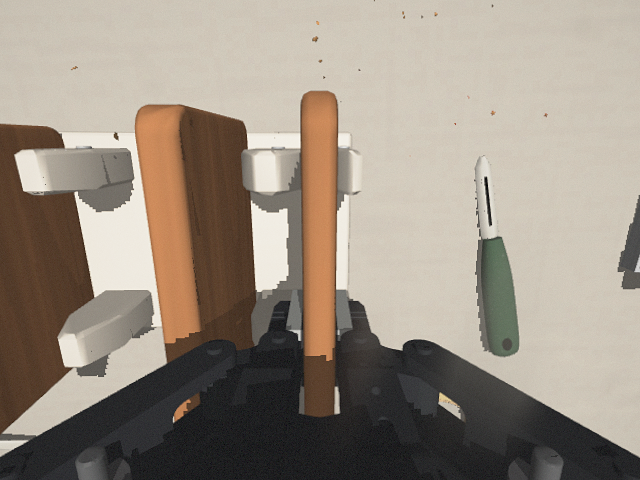

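```bash

python3 -m creep '[[0,0,0,-1,-2.8,0,255],[0,0,0,0,0,0,255]]'
python3 - <<'E'
from h import *
to(.492,.1447,.124,-1.9)
o=get_obs(); p,d=camera("wrist"); cv2.imwrite("pics/w6.png",p[80:420,150:490])
E
```

```text
clock: 13.05
position: [0.4918, 0.1441, 0.1647]
ee_rot: [1.0, -0.017, 0.0, 0.0]
ft_force: [0.6, 0.8, -1.0]
grip_width: 0.107
t 13.05 pos [0.4918 0.1441 0.1647] grip 0.107 F [ 0.6  0.8 -1. ] rotvec [ 0.0003 -0.0005 -0.0013] shift now-axes mm [ 0.2 -0.6 40.7] in target axes [ 0.2 -0.6 40.7]
```

View pics/w6.png

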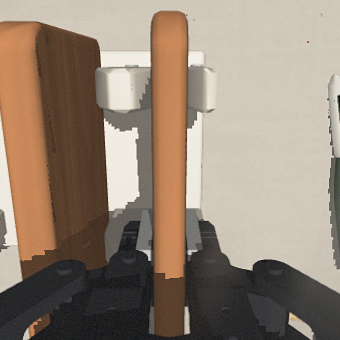

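```bash

python3 -m creep '[[0,0,0,0,-0.7,8,255],[0,0,0,0,0,8,255],[0,0,0,0,0,8,255],[0,0,0,0,0,8,255],[0,0,0,0,0,5,255],[0,0,0,0,0,2,255],[0,0,0,0,0,0,255]]'
python3 - <<'E'
from h import *
to(.492,.1447,.124,-1.9)
E
```

```text
clock: 13.8
position: [0.4917, 0.1446, 0.125]
ee_rot: [1.0, -0.017, -0.0, 0.0]
ft_force: [0.2, 0.7, -0.3]
grip_width: 0.108
t 13.8 pos [0.4917 0.1446 0.125 ] grip 0.108 F [ 0.2  0.7 -0.3] rotvec [ 0.0001  0.0004 -0.0015] shift now-axes mm [ 0.3 -0.1  1. ] in target axes [ 0.3 -0.1  1. ]
```

```bash

python3 -m creep '[[0,0,0,0,0,0.7,230],[0,0,0,0,0,0,180],[0,0,0,0,0,0,170],[0,0,0,0,0,0,170],[0,0,0,0,0,-15,165],[0,0,0,0,0,-30,150],[0,0,0,0,0,-35,120],[0,0,0,0,-20,-12,60]]'
python3 -m creep '[[0,0,0,0,-40,0,50],[0,0,0,0,-42,0,50],[0,0,0,0,-40,0,50],[0,0,0,0,-28,0,50],[0,0,0,0,-12,0,50],[0,0,0,0,0,0,50]]'
python3 - <<'E'
from h import *
to(.494,.333,.124,-2)
o=get_obs(); p,d=camera("wrist"); cv2.imwrite("pics/w7.png",p); P=cloud("wrist",d,pose=(o["position"],o["ee_rot"])); z=P[...,2]
m=(z>.14)&(z<.16)&(p[...,2].astype(int)>p[...,0].astype(int)+25)
k,lab,st,_=cv2.connectedComponentsWithStats(m.astype(np.uint8))
for i in range(1,k):
    if st[i,4]<60: continue
    Q=P[lab==i]; r=cv2.minAreaRect(Q[:,:2].astype(np.float32)*1000); print(st[i],r,np.median(Q[:,2]))
E
```

```text
clock: 14.6
position: [0.4942, 0.1631, 0.2211]
ee_rot: [1.0, -0.019, 0.003, 0.0]
ft_force: [0.8, 1.0, -0.2]
grip_width: 0.681
clock: 15.2
position: [0.4976, 0.3279, 0.2172]
ee_rot: [1.0, -0.016, -0.0, -0.0]
ft_force: [0.2, -0.4, -1.0]
grip_width: 0.809
t 15.2 pos [0.4976 0.3279 0.2172] grip 0.809 F [ 0.2 -0.4 -1. ] rotvec [-0.0009  0.0001  0.0026] shift now-axes mm [-3.7 -4.9 93.2] in target axes [-3.8 -4.9 93.2]
[ 510  113   79  254 8601] ((504.32373046875, 201.8945770263672), (18.150001525878906, 146.4416961669922), 88.1714859008789) 0.14507493379538566
[  285   122    47   273 11305] ((495.2635192871094, 334.5303039550781), (23.874910354614258, 165.6536407470703), 88.15696716308594) 0.1453678106634074
[ 601  240   39  153 2470] ((459.0867614746094, 147.4700164794922), (11.450551986694336, 99.96482849121094), 88.40411376953125) 0.14448024126874948
```

View pics/w7.png

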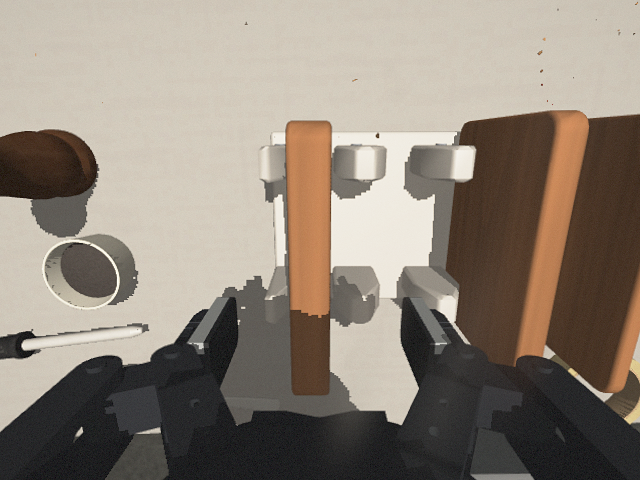

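```bash

python3 -m creep '[[0,0,0.002,-2,-6,5,50],[0,0,0,0,0,25,50],[0,0,0,0,0,30,50],[0,0,0,0,0,22,50],[0,0,0,0,0,9,50],[0,0,0,0,0,2,50],[0,0,0,0,0,0,50]]'
python3 - <<'E'
from h import *
to(.4955,.3345,.124,-1.9)
E
```

```text
clock: 15.95
position: [0.4968, 0.3323, 0.1243]
ee_rot: [1.0, -0.019, 0.0, -0.0]
ft_force: [-0.7, -0.0, 0.8]
grip_width: 0.807
t 15.95 pos [0.4968 0.3323 0.1243] grip 0.807 F [-0.7 -0.   0.8] rotvec [-0.0002 -0.0008 -0.0042] shift now-axes mm [-1.4 -2.1  0.3] in target axes [-1.3 -2.1  0.3]
```

```bash

python3 -m creep '[[0,0,-0.004,-1.3,-2,0,110],[0,0,0,0,0,0,180],[0,0,0,0,0,0,255],[0,0,0,0,0,0,255],[0,0,0,0,0,0,255],[0,0,0,0,0,0,255]]' 90
python3 -c "
from h import *
to(.4955,.3345,.124,-1.9)"
python3 -m creep '[[0,0,0,0,0,-8,255],[0,0,0,0,0,-20,255],[0,0,0,0,0,-30,255],[0,0,0,0,0,-25,255],[0,0,0,0,0,-12,255],[0,0,0,0,0,0,255]]'
python3 - <<'E'
from h import *
to(.4945,.2637,.2,-1.9)
E
```

```text
clock: 16.55
position: [0.4954, 0.3347, 0.1244]
ee_rot: [1.0, -0.016, 0.0, -0.0]
ft_force: [-1.3, -1.9, 6.3]
grip_width: 0.274
t 16.55 pos [0.4954 0.3347 0.1244] grip 0.274 F [-1.3 -1.9  6.3] rotvec [-0.0002 -0.001   0.0004] shift now-axes mm [0.1 0.2 0.4] in target axes [0.1 0.2 0.4]
clock: 17.15
position: [0.4955, 0.335, 0.2199]
ee_rot: [1.0, -0.016, 0.001, -0.001]
ft_force: [-0.9, -0.1, -3.4]
grip_width: 0.269
t 17.15 pos [0.4955 0.335  0.2199] grip 0.269 F [-0.9 -0.1 -3.4] rotvec [-0.0011 -0.002   0.0005] shift now-axes mm [ 1.3 71.3 19.9] in target axes [ 1.4 71.3 19.9]
```

```bash

python3 -m creep '[[0,0,0,0,15,0,255],[0,0,0,0,30,0,255],[0,0,0,1,20,0,255],[0,0,0,0,6,10,255],[0,0,0,0,0,15,255],[0,0,0,0,0,15,255],[0,0,0,0,0,10,255],[0,0,0,0,0,0,255]]'
python3 - <<'E'
from h import *
to(.4945,.2637,.124,-1.9)
o=get_obs(); p,d=camera("wrist"); cv2.imwrite("pics/w8.png",p)
E
```

```text
clock: 17.95
position: [0.4924, 0.2639, 0.1662]
ee_rot: [1.0, -0.016, -0.002, 0.001]
ft_force: [0.2, 0.7, -4.0]
grip_width: 0.269
t 17.95 pos [0.4924 0.2639 0.1662] grip 0.269 F [ 0.2  0.7 -4. ] rotvec [0.0011 0.0035 0.002 ] shift now-axes mm [ 2.2  0.1 42.2] in target axes [ 2.1  0.1 42.2]
```

View pics/w8.png

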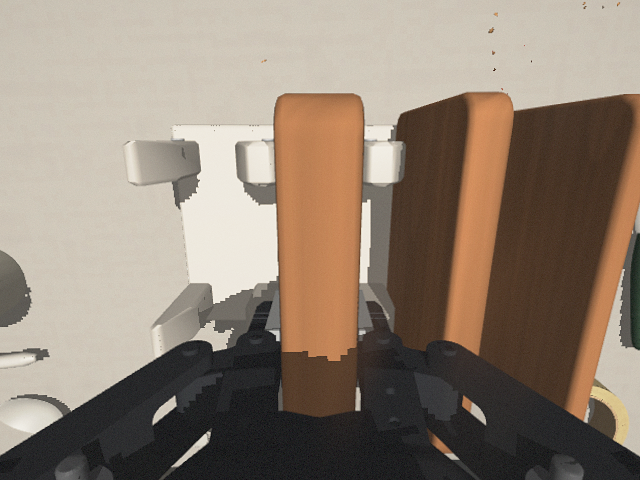

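```bash

python3 -m creep '[[0,0,0,1,0,8,255],[0,0,0,1,0,9,255],[0,0,0,0,0,8,255],[0,0,0,0,0,8,255],[0,0,0,0,0,6,255],[0,0,0,0,0,2,255],[0,0,0,0,0,0,255]]'
python3 - <<'E'
from h import *
to(.4945,.2637,.124,-1.9)
E
```

```text
clock: 18.7
position: [0.4957, 0.2635, 0.1273]
ee_rot: [1.0, -0.016, -0.0, 0.0]
ft_force: [-1.0, 0.2, -3.6]
grip_width: 0.269
t 18.7 pos [0.4957 0.2635 0.1273] grip 0.269 F [-1.   0.2 -3.6] rotvec [0.0002 0.0004 0.0005] shift now-axes mm [-1.2 -0.2  3.3] in target axes [-1.2 -0.2  3.3]
```

```bash

python3 -m creep '[[0,0,0,0,0,2,255],[0,0,0,0,0,1,255],[0,0,0,0,0,0,180],[0,0,0,0,0,0,140],[0,0,0,0,0,0,140],[0,0,0,0,0,-12,140],[0,0,0,0,0,-30,120],[0,0,0,0,0,-35,90]]'
python3 -c "
from h import *
to(.562,-.150,.2,-5.6)"
```

```text
clock: 19.5
position: [0.4953, 0.2634, 0.2027]
ee_rot: [1.0, -0.016, -0.001, 0.0]
ft_force: [0.4, 0.2, 0.1]
grip_width: 0.643
t 19.5 pos [0.4953 0.2634 0.2027] grip 0.643 F [0.4 0.2 0.1] rotvec [0.0004 0.0012 0.0654] shift now-axes mm [ 80.1 411.    2.8] in target axes [106.7 404.9   2.7]
```

```bash

python3 -m creep '[[0,0,0,3,20,-12,50],[0,0,0.009,8,42,0,20],[0,0,0.009,9,46,0,0],[0,0,0.009,9,46,0,0],[0,0,0.009,9,46,0,0],[0,0,0.009,9,46,0,0],[0,0,0.009,9,46,0,0],[0,0,0.009,9,46,0,0]]'
python3 -m creep '[[0,0,0,9,38,0,0],[0,0,0,6,20,0,0],[0,0,0,0,5,0,0],[0,0,0,0,0,0,0]]'
python3 - <<'E'
from h import *
to(.562,-.150,.117,-5.6)
o=get_obs(); p,d=camera("wrist"); cv2.imwrite("pics/w9.png",p); P=cloud("wrist",d,pose=(o["position"],o["ee_rot"])); z=P[...,2]
m=(z>.13)&(z<.155)&(p[...,2].astype(int)>p[...,0].astype(int)+25)
k,lab,st,_=cv2.connectedComponentsWithStats(m.astype(np.uint8))
for i in range(1,k):
    if st[i,4]<60: continue
    Q=P[lab==i]; r=cv2.minAreaRect(Q[:,:2].astype(np.float32)*1000); print(st[i],r,np.median(Q[:,2]))
p,d=camera("scene"); cv2.imwrite("pics/s9.png",p)
E
```

```text
clock: 20.3
position: [0.5411, -0.0794, 0.215]
ee_rot: [0.999, -0.048, 0.001, 0.0]
ft_force: [0.5, 0.6, 0.4]
grip_width: 1.0
clock: 20.7
position: [0.5498, -0.142, 0.2142]
ee_rot: [0.999, -0.048, 0.0, -0.0]
ft_force: [0.4, 0.7, 0.3]
grip_width: 1.003
t 20.7 pos [ 0.5498 -0.142   0.2142] grip 1.003 F [0.4 0.7 0.3] rotvec [-0.0002 -0.0005  0.0012] shift now-axes mm [12.8  6.8 97.2] in target axes [12.9  6.8 97.2]
[  303    89    61   281 15151] ((562.9544677734375, -149.9559783935547), (30.973806381225586, 166.0874481201172), 84.67696380615234) 0.13837964056206548
```

View pics/w9.png

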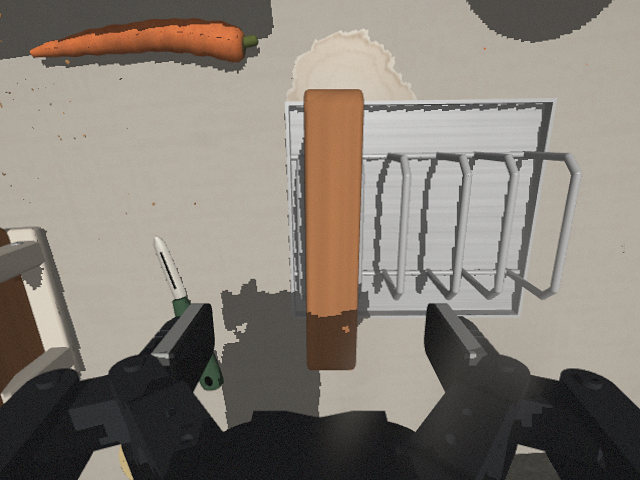

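View pics/s9.png

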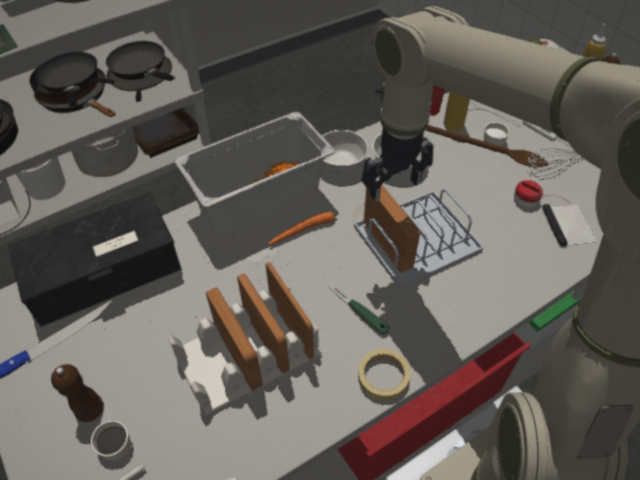

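Three boards stand in slots 2–4 (scene, tops near columns 225, 255, 285). The wrist view shows board_1 alone in the drainer at columns 303–364, with the jaws either side of it.

```bash

python3 -m creep '[[0,0,0,8,6,10,0],[0,0,0,5,0.5,28,0],[0,0,0,0,0,30,0],[0,0,0,0,0,20,0],[0,0,0,0,0,7,0],[0,0,0,0,0,2,0],[0,0,0,0,0,0,0]]'
python3 - <<'E'
from h import *
to(.5627,-.150,.117,-5.4)
E
```

```text
clock: 21.5
position: [0.5627, -0.1493, 0.1172]
ee_rot: [0.999, -0.048, 0.0, 0.0]
ft_force: [0.0, 0.6, -0.2]
grip_width: 0.995
t 21.5 pos [ 0.5627 -0.1493  0.1172] grip 0.995 F [ 0.   0.6 -0.2] rotvec [ 0.0001 -0.0009 -0.0009] shift now-axes mm [0.1 0.7 0.2] in target axes [0.1 0.7 0.2]
```

```bash

python3 -m creep '[[0,0,0,0,0.7,0,90],[0,0,0,0,0,0,160],[0,0,0,0,0,0,255],[0,0,0,0,0,0,255],[0,0,0,0,0,0,255],[0,0,0,0,0,0,255]]' 100
python3 -m creep '[[0,0,0,0,0,-8,255],[0,0,0,0,0,-22,255],[0,0,0,0,0,-32,255],[0,0,0,0,0,-35,255],[0,0,0,0,0,-32,255],[0,0,0,0,-8,-22,255],[0,0,0,-3,-22,-10,255],[0,0,0,-6,-35,0,255]]'
python3 - <<'E'
from h import *
to(.4965,.334,.28,-1.9)
E
```

```text
clock: 22.1
position: [0.5625, -0.1505, 0.1173]
ee_rot: [0.999, -0.048, 0.001, 0.0]
ft_force: [-1.1, -0.2, 5.9]
grip_width: 0.353
clock: 22.9
position: [0.5594, -0.0862, 0.2788]
ee_rot: [0.999, -0.05, 0.001, 0.0]
ft_force: [0.5, 0.4, -6.0]
grip_width: 0.354
t 22.9 pos [ 0.5594 -0.0862  0.2788] grip 0.354 F [ 0.5  0.4 -6. ] rotvec [ 0.0009 -0.0013 -0.0665] shift now-axes mm [-104.4 -411.8   -1.7] in target axes [ -76.8 -417.9   -1.2]
```

```bash

python3 -m creep '[[0,0,-0.008,-9,-40,0,255],[0,0,-0.008,-9,-42,0,255],[0,0,-0.008,-9,-42,0,255],[0,0,-0.008,-9,-42,0,255],[0,0,-0.008,-9,-42,0,255],[0,0,-0.008,-9,-42,0,255],[0,0,-0.008,-9,-42,0,255],[0,0,-0.008,-9,-42,0,255]]'
python3 -m creep '[[0,0,0,-9,-38,0,255],[0,0,0,-6,-20,0,255],[0,0,0,0,-8,0,255],[0,0,0,0,0,0,255]]'
python3 - <<'E'
from h import *
to(.4965,.334,.2,-1.9)
E
```

```text
clock: 23.7
position: [0.509, 0.2547, 0.2772]
ee_rot: [1.0, -0.016, -0.001, 0.0]
ft_force: [0.7, -0.3, -4.7]
grip_width: 0.354
clock: 24.1
position: [0.4966, 0.3204, 0.277]
ee_rot: [1.0, -0.015, -0.001, 0.0]
ft_force: [0.7, -0.7, -6.2]
grip_width: 0.351
t 24.1 pos [0.4966 0.3204 0.277 ] grip 0.351 F [ 0.7 -0.7 -6.2] rotvec [0.0005 0.0012 0.0033] shift now-axes mm [ -0.4 -13.6  77. ] in target axes [ -0.5 -13.6  77. ]
```

```bash

python3 -m creep '[[0,0,0.003,0,-9,0,255],[0,0,0,0,-4.5,20,255],[0,0,0,0,0,30,255],[0,0,0,0,0,20,255],[0,0,0,0,0,15,255],[0,0,0,0,0,15,255],[0,0,0,0,0,10,255],[0,0,0,0,0,0,255]]'
python3 - <<'E'
from h import *
to(.4965,.334,.124,-1.9)
o=get_obs(); p,d=camera("wrist"); cv2.imwrite("pics/w10.png",p)
E
```

```text
clock: 24.9
position: [0.4973, 0.3327, 0.1663]
ee_rot: [1.0, -0.018, -0.001, 0.001]
ft_force: [0.2, -0.1, -5.3]
grip_width: 0.348
t 24.9 pos [0.4973 0.3327 0.1663] grip 0.348 F [ 0.2 -0.1 -5.3] rotvec [ 0.0012  0.0015 -0.002 ] shift now-axes mm [-0.8 -1.3 42.3] in target axes [-0.9 -1.2 42.3]
```

View pics/w10.png

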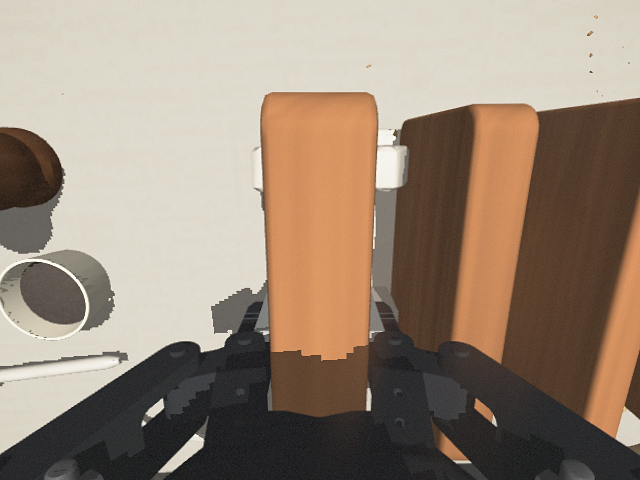

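```bash

python3 -m creep '[[0,0,-0.002,-0.8,-1.6,6,255],[0,0,0,0,0,9,255],[0,0,0,0,0,9,255],[0,0,0,0,0,9,255],[0,0,0,0,0,5,255],[0,0,0,0,0,2,255],[0,0,0,0,0,0,255]]'
python3 - <<'E'
from h import *
to(.4965,.334,.124,-1.9)
E
```

```text
clock: 25.65
position: [0.4968, 0.335, 0.1273]
ee_rot: [1.0, -0.016, -0.0, 0.0]
ft_force: [-0.2, 0.4, -5.6]
grip_width: 0.35
t 25.65 pos [0.4968 0.335  0.1273] grip 0.35 F [-0.2  0.4 -5.6] rotvec [0.0001 0.0003 0.0006] shift now-axes mm [-0.2  1.   3.3] in target axes [-0.2  1.   3.3]
```

```bash

python3 -m creep '[[0,0,0,0,0,2,255],[0,0,0,0,0,1.3,255],[0,0,0,0,0,0,255],[0,0,0,0,0,0,140],[0,0,0,0,0,0,115],[0,0,0,0,0,0,115],[0,0,0,0,0,0,115]]'
python3 -m creep '[[0,0,0,0,0,-12,115],[0,0,0,0,0,-30,115],[0,0,0,0,0,-35,115],[0,0,0,0,0,-35,115],[0,0,0,0,0,-20,115],[0,0,0,0,30,0,115],[0,0,0,0,40,0,115],[0,0,0,0,40,0,115]]'
```

```text
clock: 26.35
position: [0.497, 0.3351, 0.1246]
ee_rot: [1.0, -0.016, 0.0, -0.0]
ft_force: [0.3, -0.1, 0.0]
grip_width: 0.549
clock: 27.15
position: [0.4929, 0.2244, 0.2573]
ee_rot: [1.0, -0.016, 0.0, -0.0]
ft_force: [0.6, -0.1, 0.4]
grip_width: 0.55
```

Now move well out of view of the top and scene cameras and check everything.

```bash

python3 -m creep '[[0,0,0,0,40,0,115],[0,0,0,0,46,0,115],[0,0,0,0,46,0,115],[0,0,0,0,46,0,115],[0,0,0,0,46,0,115],[0,0,0,0,46,0,115],[0,0,0,0,30,0,115],[0,0,0,0,0,0,115]]'
python3 - <<'E'
from h import *
print(get_obs()["position"])
Rk=Ro.from_euler('z',-1.9,degrees=True).as_matrix()
for n in ["top","scene"]:
    p,d=camera(n); cv2.imwrite(f"pics/{n}11.png",p); P=cloud(n,d); z=P[...,2]; pi=p.astype(int)
    m=(z>.13)&(z<.16)&(P[...,0]<.65)&(P[...,0]>.35)&(pi[...,2]>pi[...,0]+25)&(P[...,1]<.4)&(P[...,1]>.1)
    k,lab,st,_=cv2.connectedComponentsWithStats(m.astype(np.uint8))
    for i in range(1,k):
        if st[i,4]<60: continue
        Q=P[lab==i]; zz=np.percentile(Q[:,2],80); Q=Q[abs(Q[:,2]-zz)<.005]
        r=cv2.minAreaRect(Q[:,:2].astype(np.float32)*1000); print(n,"ztop",zz.round(4),np.round(r[0],1),np.round(r[1],1),round(r[2],1))
    sat=pi.max(-1)-pi.min(-1)
    m=(z>.079)&(z<.092)&(P[...,0]<.65)&(P[...,0]>.35)&(P[...,1]>.05)&(P[...,1]<.40)&(sat<25)
    k,lab,st,_=cv2.connectedComponentsWithStats(m.astype(np.uint8))
    for i in range(1,k):
        if st[i,4]<40: continue
        Q=P[lab==i]; print(n,"tooth",((Q.min(0)+Q.max(0))/2*1000).round(1))
E
```

```text
clock: 27.95
position: [0.483, -0.0795, 0.2571]
ee_rot: [1.0, -0.02, 0.0, 0.001]
ft_force: [0.2, 0.6, -0.1]
grip_width: 0.55
[ 0.48299894 -0.0794773   0.25707835]
top ztop 0.1461 [495.7 332.1] [ 33.8 165.9] 88.0
top ztop 0.146 [494.2 260.4] [ 25.3 166.4] 88.2
top ztop 0.146 [494.4 198.3] [ 17.6 163.6] 88.0
top ztop 0.1459 [490.8 142.2] [ 10.5 162.9] 87.9
top tooth [549.6 227.9  85.9]
top tooth [547.5 166.6  83.8]
top tooth [546.5 118.4  84. ]
top tooth [441.4 299.7  83.5]
top tooth [440.2 231.8  83.8]
top tooth [438.5 170.6  85.1]
top tooth [436.4 122.6  84.5]
scene ztop 0.1457 [488.8 144. ] [ 11.4 163.6] 88.1
scene ztop 0.1458 [490.3 200.5] [ 18.  164.1] 87.8
scene ztop 0.1466 [491.1 262.7] [ 25.1 164.1] 88.3
scene ztop 0.1464 [492.4 334.4] [ 32.  167.1] 88.2
scene tooth [544.6 167.3  84.4]
scene tooth [545.6 227.7  83.9]
scene tooth [551.1 294.6  84.5]
scene tooth [435.8 171.5  83.9]
scene tooth [551.3 362.7  83.1]
scene tooth [438.2 230.8  84.2]
scene tooth [439.6 297.3  84.3]
scene tooth [442.7 366.6  82.8]
```

View pics/scene11.png

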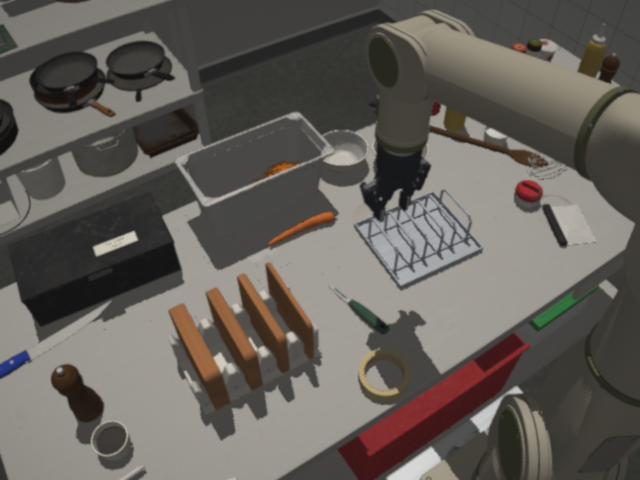

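View pics/top11.png

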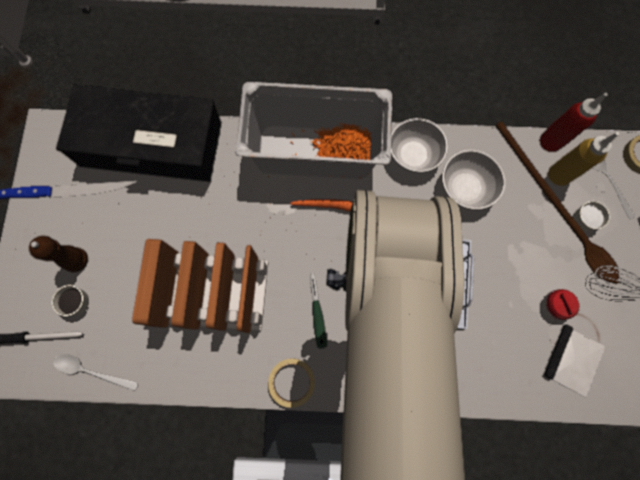

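```bash
python3 -m creep '[[0,0,0,0,0,0,115],[0,0,0,0,0,0,115]]'; python3 -c "
from workcell import *
print(hand_in())"
```

```text
clock: 28.25
position: [0.4836, -0.0734, 0.2566]
ee_rot: [1.0, -0.015, 0.0, -0.0]
ft_force: [-0.4, 0.4, 0.1]
grip_width: 0.548
the job is handed in; nothing more can be done
None
```

All four boards are standing in the rack slots for their thickness, and I handed the job in at 28.3 s of the 72 s allowed. No verdict was reported.

I moved boards 3 and 4 from the drainer to slots 3 and 4. Board 2 then went from slot 1 to slot 2, and last board 1 went from the drainer to slot 1. Each was lowered to the slot floor and released.

**Final camera checks (top and scene views):**
- **Height:** all four top edges were at 0.146–0.147 m, which matches boards resting on the slot floor.
- **Position:** board centres were 72, 62 and 56 mm apart, against slot spacings of 70, 63 and 56 mm. Along the slots they were within about 5 mm of the middle.
- **Angle:** all were aligned with the rack's slots to within about 0.5°.
- **Peeler and carrot:** both looked unmoved in the pictures. In the last top view the arm hid one end of the carrot, but the scene view showed it whole.
- **Robot:** the gripper was empty, well clear of everything, with wrist force near zero.

**Disagreement between cameras:** the top and scene views differed by about 2 mm across the slots and up to 4 mm along them, roughly the calibration error. I aimed the placements mainly by the wrist camera. The last two boards reached their slots off-centre by 2–3 mm (board 4) and about 2 mm (board 1), and I corrected both before lowering them fully.

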